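# Check the jar caps and draw the loose one forward

### The arm

A 6-joint arm with a two-finger parallel gripper is mounted at the origin on a cart in front of the work surface, level with it; the furniture and walls round the work are solid. World frame = base frame: x ahead of the robot, y to its left, z up, the work surface at z = 0. Lengths are in m, angles in rad, forces in N, time in s.
With the tool pointing down it reaches from about 0.4 to 0.825 m from the base axis. Payload 7 kg.
Tool frame: the origin (TCP) lies midway between the tips of the shut fingers; the grasp point (between the pads) lies 19 mm behind it; z points along the fingers, y is the line along which they close (so a half turn about z gives the same grasp; the last joint's range is limited). The gripper opens to 85 mm and grips with 20 to 120 N. Pads are 22 mm wide; open, the fingers measure 114 mm over their backs; the gripper's body (76 mm by 85 mm) begins 54 mm behind the grasp point. The pads swing forward as they close: fully open they stand 13 mm farther back than shut.
Start: joints at [1.4, 0.359, 0.012, 0, -1.224, -0.288], TCP at [0.299, 0.605, 0.231] pointing down, gripper open.
Joint ranges: [-3.07, 3.07], [-1.43, 2.12], [-1.02, 1.25], [-3.03, 1.67], [-3.05, -0], [-3.03, 3.03]. Speed limits (rad/s): [2.39, 2.39, 3.01, 3.14, 3.14, 3.14].

### API

Orientations are given as a unit quaternion [w, x, y, z].
In Python, from workcell import arm gives the robot as it stands.
- The arm moves only by the tool jog_arm, never from a script. Its argument "moves" is a list of rows, each an object with "xyz": the shift along the tool's x, y, z in mm, a list of three; "rot": the turn, a rotation vector about the tool's x, y, z in rad, a list of three; "claw": the closure, from -1 (fully open) to 1 (shut). In form: [{"xyz": [x, y, z], "rot": [rx, ry, rz], "claw": claw}, ...]. A call has 1 to 8 rows; each row is the pose to reach, as a shift and turn from the pose commanded when the call began, along the tool's axes at that moment; what a row does not reach only later rows make up. A row lasts 1/12 s, in which the tool goes at most 41.7 mm and 7.16 degrees, less where a joint would pass 70% of its speed; a pose out of reach is approached as far as the arm can. A call with a gripper value outside its range is refused whole. The fingers move at their own pace and stop on an object; "squeeze" is the grip in N (left out, the last holds). Time passes only in rows, so rows that repeat a pose let the fingers close. It gives the time, the measured TCP pose, the force, the opening and the grip force at its end, in the units of the state.
- arm.get_obs(): the state, without advancing time (a new reading comes with each control period).
- arm.capture(name): name is "scene" or "top" or "wrist"; returns a dict with "color" (384x512x3 uint8, red, green, blue), "fx", "fy", "cx", "cy" (pixels), "R" (3x3) and "t" (3): a world point X has camera coordinates R X + t. Camera axes: x right, y down, z forward; pixel columns grow to the right and rows downward; lengths in m; the calibration is good to about 2 mm. A picture is of the moment at which its call begins. There is no depth.
- arm.finish_job(): hands the job in; it is judged then, once.
The state is a dict: "clock": time; "q": joint angles; "joint_vel": joint speeds; "effort": joint torques, N m; "tool_pos": TCP position; "orientation": TCP orientation; "ft_force": force on the tool from outside, world axes, zero at the start; "ft_torque": the same for the moment, N m; "finger_gap": finger opening in m; "finger_force": force on a finger pad.
Only numpy, scipy, OpenCV 4.12 (cv2) and the standard library are available. Lean on these libraries where they do the work, as an engineer would, in place of code of your own. Each camera call takes 0.05 s, during which the arm holds its last target. There are 200 camera calls.

### The job

Try the cap of each of the three square glass jars in the rack by twisting it clockwise until it stops: two are good and only nip up a little, the third was left loose and turns on for about a sixth of a turn before it is tight. Once its cap is tight, slide that jar, upright and without lifting it, forward out of its bay so that it stands wholly on the rack's front ledge, to be topped up later. Leave the two good jars upright in their bays with caps tight, and the other things on the bench where they are.

Things in the scene. Friction and masses are not known exactly. Their poses are not given: they have to be found in the camera images.
- jar_rack: wooden jar rack fixed to the bench, 172 mm deep (x), 276 mm wide (y), base board 10 mm thick; origin: centre of its underside; x points to its back, away from the robot, z up. Three bays at the back, centred at x +45, y -92, 0, +92 mm, each 64 mm wide, between walls from x +12 to +86 mm, 30 mm high above the board; open at front, rear and top
- rack_ledge (a point): centre of the rack's front ledge, on the board's top: the bare level board in front of the bays, 88 mm deep (rack x -76 to +12 mm), as wide as the rack and level with the floor of the bays; a lip 9 mm high closes its front edge. Axes as the rack's
- jar_a_mid (a point): centre of the square body (not the cap) of one of three alike square jars of amber glass, one in each bay, any jar in any bay. Body 60 x 60 x 46 mm, corners rounded, 2 mm clear of each bay wall, which keeps it from turning; this point is 23 mm above the jar's underside, z up. 72 mm high with its cap, 0.2 to 0.4 kg
- cap_a_mid (a point): centre of the cap of jar_a, on the jar's axis, 62 mm above the jar's underside: a round ribbed grey screw cap, 52 mm across, 20 mm high, gripped round its rim; a moulded bar on its top, 16 mm long, from near the centre to one side of the rim, shows how far it has turned. Dragged by the cap, the jar tips; pushed low on its body from behind, it slides
- cap_a (a joint): turn of the cap of jar_a, rad, from an arbitrary mark; all start at 0 to 0.12. Grows as the cap is screwed down (clockwise from above) to its hard stop: a good cap stops at 0.35, the loose one only at 1.15. Which is loose cannot be seen, only found by turning. Turns with 0.06 N m of friction, stays where it is left
- jar_b_mid (a point): centre of the square body (not the cap) of one of three alike square jars of amber glass, one in each bay, any jar in any bay. Body 60 x 60 x 46 mm, corners rounded, 2 mm clear of each bay wall, which keeps it from turning; this point is 23 mm above the jar's underside, z up. 72 mm high with its cap, 0.2 to 0.4 kg
- cap_b_mid (a point): centre of the cap of jar_b, on the jar's axis, 62 mm above the jar's underside: a round ribbed grey screw cap, 52 mm across, 20 mm high, gripped round its rim; a moulded bar on its top, 16 mm long, from near the centre to one side of the rim, shows how far it has turned. Dragged by the cap, the jar tips; pushed low on its body from behind, it slides
- cap_b (a joint): turn of the cap of jar_b, rad, from an arbitrary mark; all start at 0 to 0.12. Grows as the cap is screwed down (clockwise from above) to its hard stop: a good cap stops at 0.35, the loose one only at 1.15. Which is loose cannot be seen, only found by turning. Turns with 0.06 N m of friction, stays where it is left
- jar_c_mid (a point): centre of the square body (not the cap) of one of three alike square jars of amber glass, one in each bay, any jar in any bay. Body 60 x 60 x 46 mm, corners rounded, 2 mm clear of each bay wall, which keeps it from turning; this point is 23 mm above the jar's underside, z up. 72 mm high with its cap, 0.2 to 0.4 kg
- cap_c_mid (a point): centre of the cap of jar_c, on the jar's axis, 62 mm above the jar's underside: a round ribbed grey screw cap, 52 mm across, 20 mm high, gripped round its rim; a moulded bar on its top, 16 mm long, from near the centre to one side of the rim, shows how far it has turned. Dragged by the cap, the jar tips; pushed low on its body from behind, it slides
- cap_c (a joint): turn of the cap of jar_c, rad, from an arbitrary mark; all start at 0 to 0.12. Grows as the cap is screwed down (clockwise from above) to its hard stop: a good cap stops at 0.35, the loose one only at 1.15. Which is loose cannot be seen, only found by turning. Turns with 0.06 N m of friction, stays where it is left
- cork_dish: bystander: round cork disc 106 mm across with a shallow glass dish on it, 19 mm high; origin at the centre of its underside
- ring_cone: bystander: white ring cone, 46 mm across, 100 mm high, standing in the dish; origin at the centre of its underside
- doming_block: bystander: steel cube of 42 mm with round hollows; origin at the centre of its underside
- bead_jar: bystander: small round jar with a grey lid, 49 mm across, 57 mm high; not one of the three square jars; origin at the centre of its underside
- brass_scrap: bystander: bent piece of sheet brass, 42 x 50 x 19 mm; origin at the centre of its underside
- tweezers: bystander: steel tweezers lying flat, 126 mm long, 7 mm high; origin at the centre of the underside
- pencil: bystander: green pencil, 123 mm long, 7 mm thick; origin at the centre of the underside
- bench_brush: bystander: wooden bench brush lying on its side behind the rack, 186 mm long, 40 mm wide, 18 mm high; origin at the centre of the underside
Not all that is in view belongs to the job. Leave any purple or red look-alike of the part that bears jar_c_mid alone.

How it is judged:
By the outcome, as a careful person would: the job done as asked, in the order asked, and still so for the second after the job is handed in, with the robot touching nothing.
It also fails if it takes over 58 s, if anything falls off the work surface, if the arm or the gripper's body presses on something with over 40 N, if the wrist force passes 120 N, or if a joint passes its speed limit or range.

## Working session

There is one attempt and no reset: what is moved stays moved. The work goes in short steps, Python scripts to look and compute and a tool call to move; the robot and the scene stay as the last step left them, time stands still between calls to the robot, and variables do not carry over. Pictures are saved under pics/ and viewed, at most 10 in all, crops included, and the job is handed in when it is done.

Besides the shell and the picture viewer there is one more tool, called after "Call:" in YAML: its name, and indented under it one key for each argument. jog_arm: Moves the arm, as the interface text tells. Its arguments: {"type":"object","properties":{"moves":{"type":"array"},"squeeze":{"type":"number"}},"required":["moves"]}

```bash
mkdir -p pics; python3 - <<'E'
from workcell import arm
import cv2, pickle
o=arm.get_obs(); print(o)
for n in("scene","top"):
    c=arm.capture(n); pickle.dump(c,open(n+".pkl","wb")); cv2.imwrite(f"pics/{n}0.png",c["color"][:,:,::-1]); print(n,{k:c[k] for k in c if k!="color"})
E
```

```text
{'clock': 0.0, 'q': array([ 1.40007386e+00,  3.59398205e-01,  1.10305151e-02, -3.86816619e-04,
       -1.22409309e+00, -2.88106564e-01]), 'joint_vel': array([-0.000438  , -0.00034428,  0.00067908,  0.00131973,  0.00042867,
        0.00253484]), 'effort': array([ 1.69427545e-03, -5.83320487e+01,  2.93435633e+01,  6.93701416e+00,
       -5.85286558e-03,  1.43144786e-05]), 'tool_pos': array([0.29874761, 0.60473061, 0.23033742]), 'orientation': array([ 8.41462039e-04,  9.73784371e-01, -2.27471479e-01, -1.32715119e-04]), 'ft_force': array([-0.5280958 ,  0.60768284,  0.78250444]), 'ft_torque': array([-0.00013035, -0.07119569, -0.00856402]), 'finger_force': 0.0, 'finger_gap': 0.08564283983289825}
scene {'fx': 362.7579389943629, 'fy': 362.7579389943629, 'cx': 254.5075144376013, 'cy': 187.14513700872135, 'R': array([[ 0.48610714, -0.87388716,  0.00459085],
       [-0.50416344, -0.28472837, -0.8153214 ],
       [ 0.71380605,  0.39401901, -0.57899045]]), 't': array([-0.26259885,  0.33785729,  0.60297906])}
top {'fx': 400.7601800459086, 'fy': 400.7601800459086, 'cx': 249.37502155086656, 'cy': 194.6850069975961, 'R': array([[-0.02046476, -0.99978908,  0.00173038],
       [-0.99395956,  0.02015873, -0.10787967],
       [ 0.10782203, -0.00392766, -0.99416245]]), 't': array([0.00676789, 0.5247863 , 1.2732649 ])}
```

View pics/top0.png

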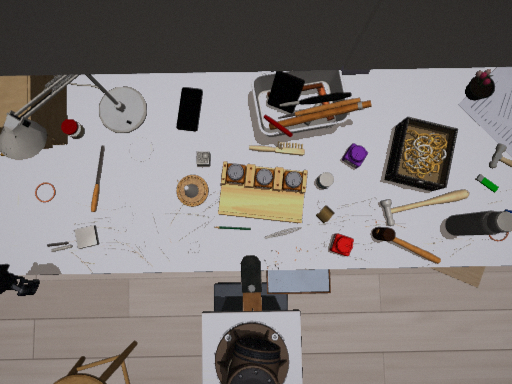

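View pics/scene0.png

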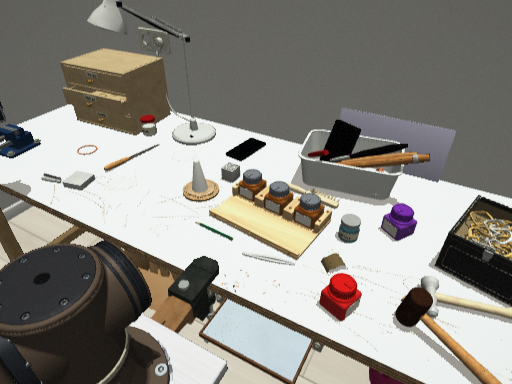

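Candidates: the amber jars in the rack at top-view (235,171), (264,176) and (294,180). The look-alikes are purple (355,155), red (343,244) and the bead jar (325,180). I choose the three in the rack and check them in a close crop.

```bash
cat > h.py <<'E'
import numpy as np, pickle
def px2w(c,u,v,z):
    d=c["R"].T@np.array([(u-c["cx"])/c["fx"],(v-c["cy"])/c["fy"],1]); o=-c["R"].T@c["t"]
    return o+d*(z-o[2])/d[2]
def w2px(c,X):
    p=c["R"]@np.array(X)+c["t"]; return np.array([c["fx"]*p[0]/p[2]+c["cx"],c["fy"]*p[1]/p[2]+c["cy"]])
E
python3 - <<'E'
import cv2,pickle,numpy as np
from h import *
c=pickle.load(open("top.pkl","rb"))
for u,v in((236,171),(264.5,176),(294,180)): print(px2w(c,u,v,.082))
im=c["color"][150:230,205:315,::-1]; cv2.imwrite("pics/crop.png",cv2.resize(im,None,fx=7,fy=7,interpolation=cv2.INTER_CUBIC))
E
```

```text
[0.5944821 0.0366594 0.082    ]
[ 0.57684466 -0.05223858  0.082     ]
[ 0.56234261 -0.14414504  0.082     ]
```

View pics/crop.png

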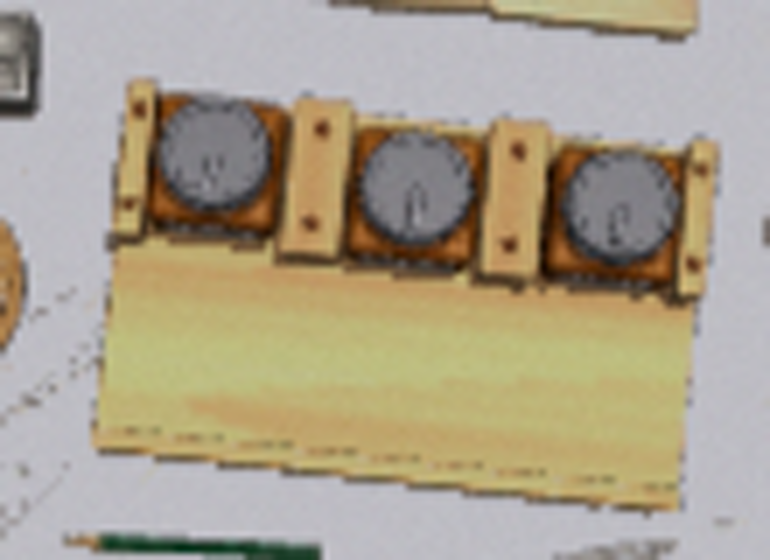

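The crop shows three amber square jars with grey caps in the rack bays, at crop (215,152), (417,184) and (620,205). Their bars point roughly toward the front. The rack's front corners are at (97,445) and (678,508). The brush's front edge runs through (330,3) to (690,37).

```bash
cat >> h.py <<'E'
def rackT(p): 
    c,s=np.cos(p[2]),np.sin(p[2]); return lambda X: np.array([p[0]+c*X[0]-s*X[1],p[1]+s*X[0]+c*X[1],X[2]])
def inv(p,X):
    c,s=np.cos(p[2]),np.sin(p[2]); d=np.array(X[:2])-p[:2]; return np.array([c*d[0]+s*d[1],-s*d[0]+c*d[1]])
E
python3 - <<'E'
import pickle,numpy as np
from scipy.optimize import least_squares
from h import *
c=pickle.load(open("top.pkl","rb"))
cv=lambda u,v:(205+(u+.5)/7-.5,150+(v+.5)/7-.5)
L=[((-.086,.138,.01),(97,440)),((-.086,-.138,.01),(678,505)),((.086,.138,.04),(128,82)),((.086,-.138,.04),(717,143)),((.012,.138,.04),(115,238)),
((.045,.092,.082),(215,152)),((.045,0,.082),(417,184)),((.045,-.092,.082),(620,205))]
f=lambda p:np.concatenate([w2px(c,rackT(p)(X))-cv(*u) for X,u in L])
r=least_squares(f,[.55,-.05,-.17]); print(r.x,(r.fun.reshape(-1,2)*2.9).round(1))
p=r.x; np.save("rack.npy",p)
for y in(.092,0,-.092): print("jar",rackT(p)((.045,y,0)), [px2w(c,*cv(*L[5+i][1]),.082).round(4) for i in range(3)][round((.092-y)/.092)])
for u in((330,3),(490,15),(690,37)): print("brush",inv(p,px2w(c,*cv(*u),.015)))
from workcell import arm
q=arm.capture("wrist"); import cv2; cv2.imwrite("pics/w.png",q["color"][:,:,::-1]); print(-q["R"].T@q["t"],q["R"])
E
```

```text
[ 0.53434975 -0.04639217 -0.12610118] [[-2.4  3.6]
 [ 0.2  2.5]
 [ 0.2 -2.3]
 [ 1.6 -1.9]
 [-1.9 -1.8]
 [-0.2  2.8]
 [ 0.8 -1.6]
 [ 1.6 -1.3]]
jar [0.59056303 0.0392178  0.        ] [0.5936 0.0389 0.082 ]
jar [ 0.57899244 -0.0520517   0.        ] [ 0.5773 -0.0511  0.082 ]
jar [ 0.56742185 -0.1433212   0.        ] [ 0.566  -0.1416  0.082 ]
brush [0.13593982 0.04907733]
brush [ 0.13820761 -0.02700295]
brush [ 0.13767875 -0.12233157]
[0.37286684 0.56757543 0.37279481] [[-4.42980565e-01 -8.96531125e-01  4.00029175e-04]
 [-8.48255379e-01  4.19271635e-01  3.23533781e-01]
 [-2.90225826e-01  1.42979850e-01 -9.46216536e-01]]
```

Call:
jog_arm:
  moves:
    - {"xyz": [257,188,10],"rot": [0,0,0],"claw": -1}
    - {"xyz": [257,188,10],"rot": [0,0,0],"claw": -1}
    - {"xyz": [257,188,10],"rot": [0,0,0],"claw": -1}
    - {"xyz": [257,188,10],"rot": [0,0,0],"claw": -1}
    - {"xyz": [257,188,10],"rot": [0,0,0],"claw": -1}
    - {"xyz": [257,188,10],"rot": [0,0,0],"claw": -1}
    - {"xyz": [257,188,10],"rot": [0,0,0],"claw": -1}
    - {"xyz": [257,188,10],"rot": [0,0,0],"claw": -1}
  squeeze: 30

```text
clock: 0.82
tool_pos: [0.4467, 0.3196, 0.2212]
orientation: [0.0, 0.974, -0.228, -0.0]
ft_force: [0.6, -0.6, -0.1]
finger_gap: 0.0856
finger_force: 0.0
```

Call:
jog_arm:
  moves:
    - {"xyz": [257,189,10],"rot": [0,0,0],"claw": -1}
    - {"xyz": [257,189,10],"rot": [0,0,0],"claw": -1}
    - {"xyz": [257,189,10],"rot": [0,0,0],"claw": -1}
    - {"xyz": [257,189,10],"rot": [0,0,0],"claw": -1}
    - {"xyz": [257,189,10],"rot": [0,0,0],"claw": -1}
    - {"xyz": [257,189,10],"rot": [0,0,0],"claw": -1}
    - {"xyz": [257,189,10],"rot": [0,0,0],"claw": -1}
    - {"xyz": [257,189,10],"rot": [0,0,0],"claw": -1}

```text
clock: 1.48
tool_pos: [0.5936, 0.0364, 0.2109]
orientation: [0.0, 0.974, -0.228, -0.0]
ft_force: [0.7, 0.0, 0.0]
finger_gap: 0.0854
finger_force: 0.0
```

```bash
cat >> h.py <<'E'
def go(o,xyz,yaw=None):
    from scipy.spatial.transform import Rotation as R
    w=o["orientation"]; r=R.from_quat([w[1],w[2],w[3],w[0]])
    x=r.as_matrix()[:,0]; cy=np.arctan2(x[1],x[0])
    dn=R.from_matrix([[np.cos(cy),np.sin(cy),0],[np.sin(cy),-np.cos(cy),0],[0,0,-1]])
    print("t",round(o["clock"],2),"pos",o["tool_pos"].round(4),"yaw",round(cy,3),"q6",o["q"][5].round(3),"shift mm",(dn.inv().apply(np.array(xyz)-o["tool_pos"])*1000).round(1),"tilt",(dn.inv()*r).as_rotvec().round(3),
      "rotz",None if yaw is None else round(cy-yaw,3))
E
python3 - <<'E'
from h import *; from workcell import arm; import cv2,pickle
o=arm.get_obs(); go(o,[.592,.039,.16])
q=arm.capture("wrist"); pickle.dump(q,open("w1.pkl","wb")); cv2.imwrite("pics/w1.png",q["color"][:,:,::-1])
E
```

```text
t 1.48 pos [0.5936 0.0364 0.2109] yaw -0.46 q6 0.721 shift mm [-2.6 -1.6 50.9] tilt [-0.001 -0.    -0.   ] rotz None
```

View pics/w1.png

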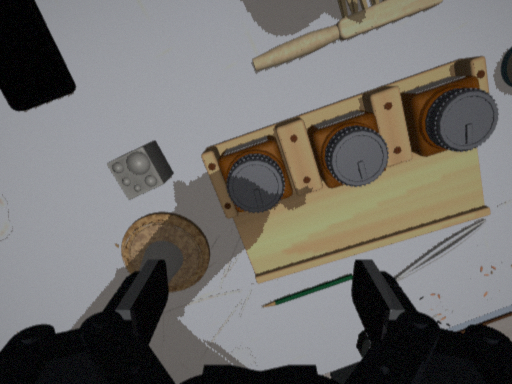

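The wrist view shows the three caps, with tops near (256,182), (358,156) and (464,117). It also shows the front ledge, the brush behind and the doming block at left.

```bash
python3 - <<'E'
from h import *; from workcell import arm; import cv2
c=pickle.load(open("w1.pkl","rb")); p=np.load("rack.npy")
print(arm.get_obs()["q"].round(3))
g=cv2.medianBlur(cv2.cvtColor(c["color"],cv2.COLOR_RGB2GRAY),3)
h=cv2.HoughCircles(g,cv2.HOUGH_GRADIENT,1.2,60,param1=120,param2=25,minRadius=22,maxRadius=40)[0]
for u,v,r in h: X=px2w(c,u,v,.082); print(u,v,r,X.round(4),inv(p,X).round(4))
# rack corners: front lip L,R at z~.01-.019, wall tops back
for u,v,z in((258,280,.019),(489,210,.019),(205,153,.04),(485,58,.04)): print(inv(p,px2w(c,u,v,z)).round(4))
E
```

```text
[ 3.850e-01  2.440e-01 -1.990e-01  1.000e-03 -1.129e+00  7.230e-01]
173.40001 253.8 36.64 [0.5688 0.1386 0.082 ] [0.0109 0.1879]
360.6 160.20001 28.36 [ 0.575  -0.0511  0.082 ] [0.0409 0.0005]
253.8 187.8 27.16 [0.5934 0.0415 0.082 ] [0.0475 0.0946]
455.40002 115.8 34.0 [ 0.5754 -0.1333  0.082 ] [ 0.0517 -0.0811]
[-0.0814  0.136 ]
[-0.0803 -0.1348]
[0.0845 0.1329]
[ 0.0821 -0.1353]
```

Call:
jog_arm:
  moves:
    - {"xyz": [-2.4,-2.3,40],"rot": [0,0,0],"claw": -1}
    - {"xyz": [-2.4,-2.3,80],"rot": [0,0,0],"claw": -1}
    - {"xyz": [-2.4,-2.3,115],"rot": [0,0,0],"claw": -1}
    - {"xyz": [-2.4,-2.3,140],"rot": [0,0,0],"claw": -1}
    - {"xyz": [-2.4,-2.3,153],"rot": [0,0,0],"claw": -1}
    - {"xyz": [-2.4,-2.3,153],"rot": [0,0,0],"claw": -1}

```text
clock: 2.03
tool_pos: [0.5892, 0.0419, 0.0545]
orientation: [0.002, 0.974, -0.228, -0.003]
ft_force: [-0.6, 0.4, 0.6]
finger_gap: 0.0855
finger_force: 0.0
```

Call:
jog_arm:
  moves:
    - {"xyz": [0,0,0],"rot": [0,0,0],"claw": 1}
    - {"xyz": [0,0,0],"rot": [0,0,0],"claw": 1}
    - {"xyz": [0,0,0],"rot": [0,0,0],"claw": 1}
    - {"xyz": [0,0,0],"rot": [0,0,0],"claw": 1}
    - {"xyz": [0,0,0],"rot": [0,0,0],"claw": 1}
    - {"xyz": [0,0,0],"rot": [0,0,0],"claw": 1}
  squeeze: 30

```text
clock: 2.53
tool_pos: [0.5927, 0.043, 0.0601]
orientation: [-0.001, 0.974, -0.227, 0.001]
ft_force: [-1.3, -0.2, 7.1]
finger_gap: 0.0508
finger_force: 31.6
```

```bash
python3 - <<'E'
from h import *; from workcell import arm; import cv2,pickle
o=arm.get_obs(); go(o,[.592,.039,.16]); print(o["ft_force"],o["ft_torque"],o["finger_gap"],o["finger_force"])
q=arm.capture("wrist"); cv2.imwrite("pics/w2.png",q["color"][:,:,::-1])
E
```

```text
t 2.53 pos [0.5927 0.043  0.0601] yaw -0.458 q6 0.711 shift mm [  1.2   3.9 -99.9] tilt [ 0.002  0.002 -0.   ] rotz None
[-1.25973987 -0.15174424  7.06667425] [ 0.03685661  0.55576203 -0.01350408] 0.05078345062903491 31.60575754707679
```

View pics/w2.png

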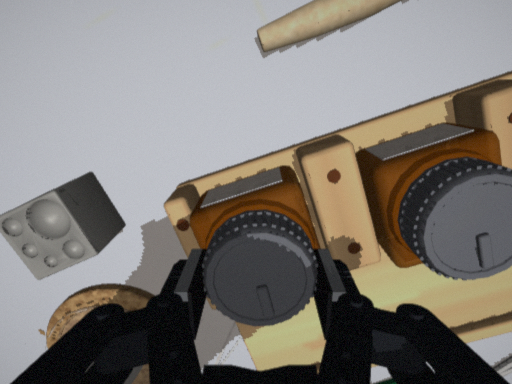

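The left cap sits between the pads, and its bar is at (264,298), pointing image-down. I ease the tool up 2 mm and twist.

Call:
jog_arm:
  moves:
    - {"xyz": [0,0,-2],"rot": [0,0,0.1],"claw": 1}
    - {"xyz": [0,0,-2],"rot": [0,0,0.2],"claw": 1}
    - {"xyz": [0,0,-2],"rot": [0,0,0.2],"claw": 1}

```text
clock: 2.83
tool_pos: [0.5915, 0.0424, 0.0607]
orientation: [-0.0, 0.945, -0.326, 0.0]
ft_force: [0.9, -0.8, -2.4]
finger_gap: 0.0505
finger_force: 32.0
```

```bash
cat > s.py <<'E'
from h import *; from workcell import arm
o=arm.get_obs(); go(o,[.592,.039,.16]); print(o["ft_force"].round(2),o["ft_torque"].round(3),o["effort"][5].round(3),o["finger_gap"],o["finger_force"])
E
python3 s.py
```

```text
t 2.83 pos [0.5915 0.0424 0.0607] yaw -0.663 q6 0.506 shift mm [  2.5   2.4 -99.3] tilt [ 0.  0. -0.] rotz None
[ 0.86 -0.82 -2.43] [-0.326 -0.118  0.033] -1.781 0.050450212070187905 32.02607526560314
```

Call:
jog_arm:
  moves:
    - {"xyz": [0,0,0],"rot": [0,0,0.1],"claw": 1}
    - {"xyz": [0,0,0],"rot": [0,0,0.2],"claw": 1}
    - {"xyz": [0,0,0],"rot": [0,0,0.2],"claw": 1}

```text
clock: 3.08
tool_pos: [0.5913, 0.0424, 0.0605]
orientation: [0.0, 0.909, -0.416, -0.0]
ft_force: [-1.4, -2.4, -0.4]
finger_gap: 0.0505
finger_force: 35.1
```

```bash
python3 s.py
```

```text
t 3.08 pos [0.5913 0.0424 0.0605] yaw -0.859 q6 0.311 shift mm [  3.1   1.7 -99.5] tilt [-0.001  0.     0.   ] rotz None
[-1.35 -2.39 -0.39] [-0.739  0.682  0.772] -2.593 0.05050206599849249 35.120174903422594
```

Call:
jog_arm:
  moves:
    - {"xyz": [0,0,0],"rot": [0,0,0.06],"claw": 1}
    - {"xyz": [0,0,0],"rot": [0,0,0.06],"claw": 1}

```text
clock: 3.25
tool_pos: [0.5916, 0.0424, 0.0606]
orientation: [0.0, 0.897, -0.442, 0.0]
ft_force: [-1.8, -3.4, 0.3]
finger_gap: 0.0508
finger_force: 37.9
```

```bash
python3 s.py; python3 -c "
from workcell import arm; import cv2
q=arm.capture('wrist'); cv2.imwrite('pics/w3.png',q['color'][:,:,::-1])"
```

```text
t 3.25 pos [0.5916 0.0424 0.0606] yaw -0.915 q6 0.254 shift mm [  2.9   1.8 -99.4] tilt [-0.  0.  0.] rotz None
[-1.79 -3.43  0.26] [-1.005  0.45   0.737] -1.662 0.050805270852718874 37.87523346953094
```

View pics/w3.png

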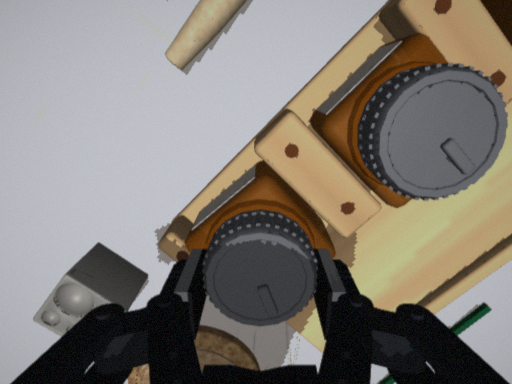

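The bar is at (267,298), so it turned with the gripper. Torque is up at 0.75 N m after about 0.4 rad: the left jar is good and tight. Next is the middle jar.

Call:
jog_arm:
  moves:
    - {"xyz": [0,0,0],"rot": [0,0,0],"claw": -1}
    - {"xyz": [0,0,0],"rot": [0,0,0],"claw": -1}
    - {"xyz": [0,0,0],"rot": [0,0,0],"claw": -1}
    - {"xyz": [0,0,-20],"rot": [0,0,0],"claw": -1}
    - {"xyz": [0,0,-50],"rot": [0,0,0],"claw": -1}
    - {"xyz": [30,30,-50],"rot": [0,0,0],"claw": -1}
    - {"xyz": [55,56,-50],"rot": [0,0,0],"claw": -1}
    - {"xyz": [65.5,66.5,-50],"rot": [0,0,0],"claw": -1}

```text
clock: 3.97
tool_pos: [0.578, -0.052, 0.111]
orientation: [-0.0, 0.896, -0.443, 0.0]
ft_force: [-0.1, -0.7, -0.6]
finger_gap: 0.0852
finger_force: 0.0
```

```bash
python3 - <<'E'
from h import *; from workcell import arm
go(arm.get_obs(),[.5785,-.05,.06])
E
```

```text
t 3.97 pos [ 0.578 -0.052  0.111] yaw -0.918 q6 0.406 shift mm [-1.3 -1.6 51. ] tilt [ 0.001  0.    -0.   ] rotz None
```

Call:
jog_arm:
  moves:
    - {"xyz": [0,0,25],"rot": [0,0,0],"claw": -1}
    - {"xyz": [0,0,42],"rot": [0,0,0],"claw": -1}
    - {"xyz": [0,0,50],"rot": [0,0,0],"claw": -1}
    - {"xyz": [0,0,50],"rot": [0,0,0],"claw": 1}
    - {"xyz": [0,0,50],"rot": [0,0,0],"claw": 1}
    - {"xyz": [0,0,50],"rot": [0,0,0],"claw": 1}
    - {"xyz": [0,0,50],"rot": [0,0,0],"claw": 1}
    - {"xyz": [0,0,50],"rot": [0,0,0],"claw": 1}

```text
clock: 4.63
tool_pos: [0.5793, -0.0495, 0.0615]
orientation: [-0.0, 0.896, -0.443, 0.001]
ft_force: [-1.1, 0.7, 4.0]
finger_gap: 0.051
finger_force: 31.7
```

```bash
python3 s.py
```

```text
t 4.63 pos [ 0.5793 -0.0495  0.0615] yaw -0.918 q6 0.401 shift mm [-62.6 -63.8 -98.5] tilt [ 0.002  0.001 -0.   ] rotz None
[-1.1   0.69  4.  ] [-0.036  0.423 -0.026] -0.022 0.05100129349092306 31.695309716742486
```

Call:
jog_arm:
  moves:
    - {"xyz": [0,0,-1],"rot": [0,0,0.1],"claw": 1}
    - {"xyz": [0,0,-1],"rot": [0,0,0.2],"claw": 1}
    - {"xyz": [0,0,-1],"rot": [0,0,0.3],"claw": 1}
    - {"xyz": [0,0,-1],"rot": [0,0,0.4],"claw": 1}
    - {"xyz": [0,0,-1],"rot": [0,0,0.45],"claw": 1}
    - {"xyz": [0,0,-1],"rot": [0,0,0.45],"claw": 1}

```text
clock: 5.13
tool_pos: [0.5786, -0.0498, 0.0617]
orientation: [-0.0, 0.774, -0.633, 0.0]
ft_force: [0.1, -1.2, -0.9]
finger_gap: 0.0509
finger_force: 31.7
```

```bash
python3 s.py
```

```text
t 5.13 pos [ 0.5786 -0.0498  0.0617] yaw -1.371 q6 -0.051 shift mm [-84.4 -30.7 -98.3] tilt [ 0.  0. -0.] rotz None
[ 0.13 -1.18 -0.95] [-0.458  0.018  0.02 ] -1.137 0.050915865912144816 31.658435217104852
```

Middle cap still turns freely after 0.45 rad, so it is the loose one. I keep going.

Call:
jog_arm:
  moves:
    - {"xyz": [0,0,0],"rot": [0,0,0.1],"claw": 1}
    - {"xyz": [0,0,0],"rot": [0,0,0.2],"claw": 1}
    - {"xyz": [0,0,0],"rot": [0,0,0.3],"claw": 1}
    - {"xyz": [0,0,0],"rot": [0,0,0.4],"claw": 1}
    - {"xyz": [0,0,0],"rot": [0,0,0.5],"claw": 1}
    - {"xyz": [0,0,0],"rot": [0,0,0.56],"claw": 1}
    - {"xyz": [0,0,0],"rot": [0,0,0.56],"claw": 1}

```text
clock: 5.72
tool_pos: [0.5787, -0.0497, 0.0616]
orientation: [0.0, -0.57, 0.822, -0.0]
ft_force: [0.9, -1.0, -0.4]
finger_gap: 0.0508
finger_force: 31.7
```

```bash
python3 s.py
```

```text
t 5.72 pos [ 0.5787 -0.0497  0.0616] yaw -1.929 q6 -0.609 shift mm [-87.8  18.7 -98.4] tilt [ 0. -0.  0.] rotz None
[ 0.95 -0.98 -0.4 ] [-0.303 -0.038  0.037] -1.263 0.050815270959145266 31.67054552352056
```

Call:
jog_arm:
  moves:
    - {"xyz": [0,0,0],"rot": [0,0,0.1],"claw": 1}
    - {"xyz": [0,0,0],"rot": [0,0,0.15],"claw": 1}
    - {"xyz": [0,0,0],"rot": [0,0,0.15],"claw": 1}

```text
clock: 5.97
tool_pos: [0.5788, -0.0497, 0.0615]
orientation: [0.0, -0.507, 0.862, -0.0]
ft_force: [0.3, 0.0, 0.2]
finger_gap: 0.0504
finger_force: 31.7
```

```bash
python3 s.py
```

```text
t 5.97 pos [ 0.5788 -0.0497  0.0615] yaw -2.077 q6 -0.757 shift mm [-84.   31.5 -98.5] tilt [ 0. -0.  0.] rotz None
[0.26 0.02 0.24] [-0.212  0.102 -0.033] -1.087 0.05038927314312236 31.73707801150158
```

Call:
jog_arm:
  moves:
    - {"xyz": [0,0,0],"rot": [0,0,0.06],"claw": 1}
    - {"xyz": [0,0,0],"rot": [0,0,0.12],"claw": 1}
    - {"xyz": [0,0,0],"rot": [0,0,0.12],"claw": 1}

```text
clock: 6.22
tool_pos: [0.5779, -0.0499, 0.0615]
orientation: [-0.001, -0.455, 0.89, 0.0]
ft_force: [-4.6, -2.2, 4.6]
finger_gap: 0.0507
finger_force: 31.3
```

```bash
python3 s.py;  python3 -c "
from workcell import arm; import cv2
q=arm.capture('wrist'); cv2.imwrite('pics/w4.png',q['color'][:,:,::-1])"
```

```text
t 6.22 pos [ 0.5779 -0.0499  0.0615] yaw -2.196 q6 -0.876 shift mm [-80.3  40.6 -98.5] tilt [-0.001  0.001  0.   ] rotz None
[-4.56 -2.17  4.58] [-0.562  1.593  0.389] -1.495 0.050748136404514185 31.310233888216317
```

View pics/w4.png

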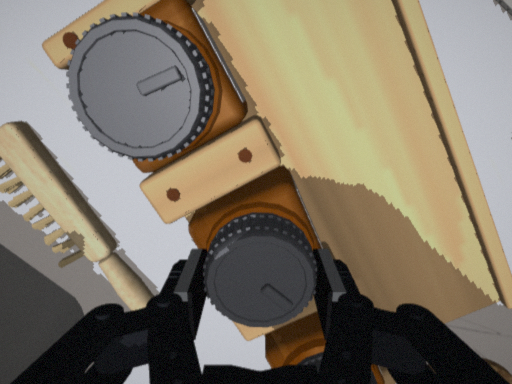

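The middle cap's bar is at (277,294), well turned, and torque is now rising. One more nip to confirm, then on to the right jar.

Call:
jog_arm:
  moves:
    - {"xyz": [0,0,0],"rot": [0,0,0.06],"claw": 1}
    - {"xyz": [0,0,0],"rot": [0,0,0.06],"claw": 1}

```text
clock: 6.43
tool_pos: [0.5785, -0.0493, 0.0615]
orientation: [0.0, -0.428, 0.904, 0.0]
ft_force: [-4.3, 1.7, 3.9]
finger_gap: 0.0506
finger_force: 31.0
```

```bash
python3 s.py; python3 - <<'E'
from h import *; from workcell import arm
go(arm.get_obs(),[.567,-.1415,.061])
E
```

```text
t 6.43 pos [ 0.5785 -0.0493  0.0615] yaw -2.256 q6 -0.937 shift mm [-76.9  45.5 -98.5] tilt [-0. -0. -0.] rotz None
[-4.27  1.69  3.85] [0.648 1.463 0.574] -1.464 0.05059643053950846 31.028175704414025
t 6.43 pos [ 0.5785 -0.0493  0.0615] yaw -2.256 q6 -0.937 shift mm [ 78.6 -49.4   0.5] tilt [-0. -0. -0.] rotz None
```

Call:
jog_arm:
  moves:
    - {"xyz": [0,0,0],"rot": [0,0,0],"claw": -1}
    - {"xyz": [0,0,0],"rot": [0,0,0],"claw": -1}
    - {"xyz": [0,0,0],"rot": [0,0,0],"claw": -1}
    - {"xyz": [0,0,-20],"rot": [0,0,0],"claw": -1}
    - {"xyz": [0,0,-50],"rot": [0,0,0],"claw": -1}
    - {"xyz": [34,-21,-50],"rot": [0,0,0],"claw": -1}
    - {"xyz": [66,-41,-50],"rot": [0,0,0],"claw": -1}
    - {"xyz": [78.5,-49,-50],"rot": [0,0,0],"claw": -1}

```text
clock: 7.1
tool_pos: [0.5664, -0.144, 0.112]
orientation: [0.001, -0.428, 0.904, -0.0]
ft_force: [0.0, -0.1, -0.4]
finger_gap: 0.0855
finger_force: 0.0
```

Call:
jog_arm:
  moves:
    - {"xyz": [0,0,25],"rot": [0,0,0],"claw": -1}
    - {"xyz": [0,0,42],"rot": [0,0,0],"claw": -1}
    - {"xyz": [0,0,50],"rot": [0,0,0],"claw": -1}
    - {"xyz": [0,0,50],"rot": [0,0,0],"claw": 1}
    - {"xyz": [0,0,50],"rot": [0,0,0],"claw": 1}
    - {"xyz": [0,0,50],"rot": [0,0,0],"claw": 1}
    - {"xyz": [0,0,50],"rot": [0,0,0],"claw": 1}
    - {"xyz": [0,0,50],"rot": [0,0,0],"claw": 1}

```text
clock: 7.77
tool_pos: [0.5675, -0.1414, 0.0626]
orientation: [0.001, -0.428, 0.904, -0.001]
ft_force: [0.2, -1.2, 3.5]
finger_gap: 0.0506
finger_force: 31.7
```

```bash
python3 s.py
```

```text
t 7.77 pos [ 0.5675 -0.1414  0.0626] yaw -2.258 q6 -0.778 shift mm [-154.9   95.5  -97.4] tilt [ 0.002 -0.001  0.   ] rotz None
[ 0.19 -1.19  3.5 ] [-0.047  0.034  0.092] -0.02 0.050638097634335494 31.743382648564875
```

Call:
jog_arm:
  moves:
    - {"xyz": [0,0,-1],"rot": [0,0,0.1],"claw": 1}
    - {"xyz": [0,0,-1],"rot": [0,0,0.2],"claw": 1}
    - {"xyz": [0,0,-1],"rot": [0,0,0.3],"claw": 1}
    - {"xyz": [0,0,-1],"rot": [0,0,0.36],"claw": 1}
    - {"xyz": [0,0,-1],"rot": [0,0,0.36],"claw": 1}

```text
clock: 8.18
tool_pos: [0.5674, -0.1413, 0.0628]
orientation: [0.001, -0.258, 0.966, -0.0]
ft_force: [1.4, -0.4, -0.4]
finger_gap: 0.0505
finger_force: 32.0
```

```bash
python3 s.py
```

```text
t 8.18 pos [ 0.5674 -0.1413  0.0628] yaw -2.62 q6 -1.14 shift mm [-111.2  144.   -97.2] tilt [ 0.001 -0.001  0.   ] rotz None
[ 1.4  -0.44 -0.41] [-0.048 -0.594  0.574] -1.863 0.05045394661971469 32.00062362710014
```

Call:
jog_arm:
  moves:
    - {"xyz": [0,0,0],"rot": [0,0,0.06],"claw": 1}
    - {"xyz": [0,0,0],"rot": [0,0,0.06],"claw": 1}

```text
clock: 8.35
tool_pos: [0.5679, -0.1411, 0.0629]
orientation: [0.001, -0.23, 0.973, -0.0]
ft_force: [3.9, 1.3, -1.9]
finger_gap: 0.0503
finger_force: 32.0
```

```bash
python3 s.py; python3 - <<'E'
from h import *; from workcell import arm
p=np.load("rack.npy"); s=pickle.load(open("scene.pkl","rb")); t=pickle.load(open("top.pkl","rb"))
for u in((301,175),(392,207)): print("tray foot",inv(p,px2w(s,*u,0)))
for z in(0,.06): print("tray top",[inv(p,px2w(t,*u,z)).round(3) for u in((258,146),(347,132))])
go(arm.get_obs(),[.624,-.055,.12],-3.268+2*np.pi)
E
```

```text
t 8.35 pos [ 0.5679 -0.1411  0.0629] yaw -2.678 q6 -1.198 shift mm [-102.2  150.3  -97.1] tilt [ 0.001 -0.002  0.   ] rotz None
[ 3.88  1.26 -1.88] [ 0.35  -1.28   0.698] -1.591 0.05034689504201921 31.9656672666315
tray foot [0.23099011 0.03591875]
tray foot [ 0.24233    -0.24846164]
tray top [array([0.155, 0.03 ]), array([ 0.235, -0.264])]
tray top [array([0.141, 0.03 ]), array([ 0.217, -0.251])]
t 8.35 pos [ 0.5679 -0.1411  0.0629] yaw -2.678 q6 -1.198 shift mm [-88.7  51.9 -57.1] tilt [ 0.001 -0.002  0.   ] rotz -5.693
```

The right cap is tight too: torque 0.7 at about 0.4 rad. Now I move over to behind the middle jar.

Call:
jog_arm:
  moves:
    - {"xyz": [0,0,0],"rot": [0,0,0],"claw": -1}
    - {"xyz": [0,0,0],"rot": [0,0,0],"claw": -1}
    - {"xyz": [0,0,0],"rot": [0,0,0],"claw": -1}
    - {"xyz": [0,0,-25],"rot": [0,0,0],"claw": -1}
    - {"xyz": [0,0,-57],"rot": [0,0,0.1],"claw": -1}
    - {"xyz": [-30,17,-57],"rot": [0,0,0.2],"claw": 0.6}
    - {"xyz": [-60,35,-57],"rot": [0,0,0.3],"claw": 0.6}
    - {"xyz": [-89,52,-57],"rot": [0,0,0.4],"claw": 0.6}

```text
clock: 9.02
tool_pos: [0.6236, -0.0546, 0.1205]
orientation: [0.001, -0.029, 1.0, 0.0]
ft_force: [1.1, -1.1, -0.4]
finger_gap: 0.0512
finger_force: 0.0
```

Call:
jog_arm:
  moves:
    - {"xyz": [0,0,0],"rot": [0,0,0.1],"claw": 0.6}
    - {"xyz": [0,0,0],"rot": [0,0,0.19],"claw": 0.6}
    - {"xyz": [0,0,0],"rot": [0,0,0.19],"claw": 0.6}
    - {"xyz": [0,0,0],"rot": [0,0,0.19],"claw": 0.6}

```text
clock: 9.35
tool_pos: [0.6226, -0.0553, 0.1191]
orientation: [-0.0, 0.062, 0.998, -0.0]
ft_force: [0.2, -0.5, -0.5]
finger_gap: 0.0171
finger_force: 0.0
```

```bash
python3 - <<'E'
from h import *; from workcell import arm; import cv2
o=arm.get_obs(); go(o,[.624,-.0553,.021],-3.27+2*np.pi); print(o["finger_gap"])
q=arm.capture('wrist'); cv2.imwrite('pics/w5.png',q['color'][:,:,::-1])
E
```

```text
t 9.35 pos [ 0.6226 -0.0553  0.1191] yaw 3.018 q6 -1.918 shift mm [-1.4  0.2 98.1] tilt [ 0.     0.001 -0.   ] rotz 0.005
0.01714182258185269
```

View pics/w5.png

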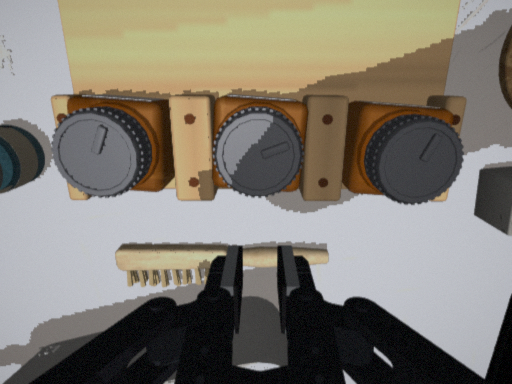

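The fingers line up with the middle bay (fingers at u≈260, cap at (260,152)) and the brush is farther back. Descending behind the jar.

Call:
jog_arm:
  moves:
    - {"xyz": [-5,0,20],"rot": [0,0,0],"claw": 0.6}
    - {"xyz": [-5,0,40],"rot": [0,0,0],"claw": 0.6}
    - {"xyz": [-5,0,58],"rot": [0,0,0],"claw": 0.6}
    - {"xyz": [-5,0,75],"rot": [0,0,0],"claw": 0.6}
    - {"xyz": [-5,0,88],"rot": [0,0,0],"claw": 0.6}
    - {"xyz": [-4,0,97],"rot": [0,0,0],"claw": 0.6}
    - {"xyz": [-4,0,97],"rot": [0,0,0],"claw": 0.6}

```text
clock: 9.98
tool_pos: [0.6253, -0.0564, 0.0203]
orientation: [-0.002, 0.063, 0.998, -0.0]
ft_force: [-0.6, 0.1, -0.2]
finger_gap: 0.017
finger_force: 0.0
```

```bash
python3 s.py
```

```text
t 9.98 pos [ 0.6253 -0.0564  0.0203] yaw 3.015 q6 -1.917 shift mm [  45.1   90.4 -139.7] tilt [ 0.001  0.003 -0.   ] rotz None
[-0.64  0.07 -0.15] [0.009 0.084 0.029] 0.026 0.016997064495075282 0.0
```

Call:
jog_arm:
  moves:
    - {"xyz": [4,0,0],"rot": [0,0,0],"claw": 0.6}
    - {"xyz": [8,0,0],"rot": [0,0,0],"claw": 0.6}
    - {"xyz": [13,0,0],"rot": [0,0,0],"claw": 0.6}
    - {"xyz": [19,0,0],"rot": [0,0,0],"claw": 0.6}
    - {"xyz": [25,0,0],"rot": [0,0,0],"claw": 0.6}
    - {"xyz": [31,0,0],"rot": [0,0,0],"claw": 0.6}
    - {"xyz": [37,0,0],"rot": [0,0,0],"claw": 0.6}
    - {"xyz": [42,0,0],"rot": [0,0,0],"claw": 0.6}

```text
clock: 10.65
tool_pos: [0.5849, -0.0502, 0.0228]
orientation: [0.0, 0.063, 0.998, 0.0]
ft_force: [1.4, 0.0, 0.2]
finger_gap: 0.0167
finger_force: 1.0
```

```bash
python3 s.py
```

```text
t 10.65 pos [ 0.5849 -0.0502  0.0228] yaw 3.015 q6 -1.945 shift mm [   4.3   89.4 -137.2] tilt [-0.    -0.001 -0.   ] rotz None
[1.44 0.04 0.16] [-0.045 -0.671 -0.03 ] 0.05 0.01672924841135334 0.9801595285534859
```

Call:
jog_arm:
  moves:
    - {"xyz": [6,0,0],"rot": [0,0,0],"claw": 0.6}
    - {"xyz": [12,0,0],"rot": [0,0,0],"claw": 0.6}
    - {"xyz": [18,0,0],"rot": [0,0,0],"claw": 0.6}
    - {"xyz": [24,0,0],"rot": [0,0,0],"claw": 0.6}
    - {"xyz": [30,0,0],"rot": [0,0,0],"claw": 0.6}
    - {"xyz": [35,0,0],"rot": [0,0,0],"claw": 0.6}
    - {"xyz": [38,0,0],"rot": [0,0,0],"claw": 0.6}
    - {"xyz": [38,0,0],"rot": [0,0,0],"claw": 0.6}

```text
clock: 11.32
tool_pos: [0.5464, -0.0456, 0.0221]
orientation: [-0.001, 0.064, 0.998, -0.0]
ft_force: [-0.8, -0.8, 0.7]
finger_gap: 0.0173
finger_force: 0.0
```

```bash
python3 s.py; python3 - <<'E'
from h import *; from workcell import arm; import cv2
p=np.load("rack.npy"); print(inv(p,arm.get_obs()["tool_pos"]))
q=arm.capture('wrist'); a=q['color'][:,:,::-1]; q=arm.capture('scene'); b=q['color'][160:265,190:350,::-1]
b=cv2.resize(b,(512,336)); pic=cv2.vconcat([a,b]); cv2.imwrite('pics/w6.png',cv2.resize(pic,(420,590)))
E
```

```text
t 11.32 pos [ 0.5464 -0.0456  0.0221] yaw 3.014 q6 -1.972 shift mm [ -34.5   89.7 -137.9] tilt [ 0.     0.001 -0.   ] rotz None
[-0.76 -0.79  0.71] [-0.02  -0.029 -0.005] -0.049 0.01728290546434085 0.0
[0.01183658 0.00228137]
```

View pics/w6.png

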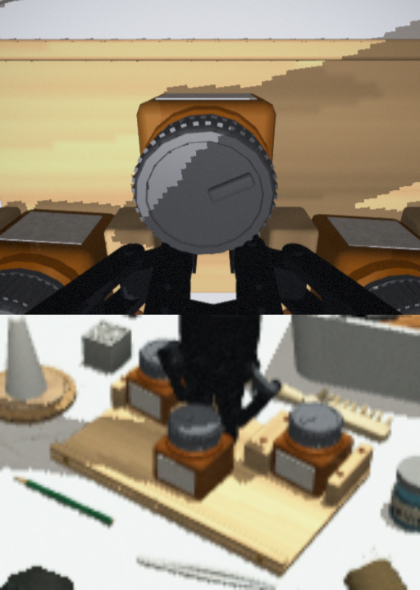

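The jar stands upright on the ledge with a clear gap to the lip. I back off and raise the arm clear.

Call:
jog_arm:
  moves:
    - {"xyz": [-8,0,0],"rot": [0,0,0],"claw": 0.6}
    - {"xyz": [-20,0,0],"rot": [0,0,0],"claw": 0.6}
    - {"xyz": [-24,0,-10],"rot": [0,0,0],"claw": 0.6}
    - {"xyz": [-24,0,-40],"rot": [0,0,0],"claw": 0.6}
    - {"xyz": [-24,0,-80],"rot": [0,0,0],"claw": 0.6}
    - {"xyz": [-24,0,-120],"rot": [0,0,0],"claw": 0.6}
    - {"xyz": [-24,0,-160],"rot": [0,0,0],"claw": 0.6}
    - {"xyz": [-24,0,-180],"rot": [0,0,0],"claw": 0.6}

```text
clock: 12.08
tool_pos: [0.5737, -0.0489, 0.2077]
orientation: [0.003, 0.063, 0.998, 0.0]
ft_force: [1.0, -0.2, 0.3]
finger_gap: 0.0172
finger_force: 0.0
```

Call:
jog_arm:
  moves:
    - {"xyz": [0,-40,0],"rot": [0,0,0],"claw": 0.6}
    - {"xyz": [0,-80,0],"rot": [0,0,0],"claw": 0.6}
    - {"xyz": [0,-120,0],"rot": [0,0,0],"claw": 0.6}
    - {"xyz": [0,-160,0],"rot": [0,0,0],"claw": 0.6}
    - {"xyz": [0,-200,0],"rot": [0,0,0],"claw": 0.6}
    - {"xyz": [0,-200,0],"rot": [0,0,0],"claw": 0.6}

```text
clock: 12.58
tool_pos: [0.5449, -0.2528, 0.2018]
orientation: [-0.001, 0.066, 0.998, -0.0]
ft_force: [1.0, 1.0, 0.0]
finger_gap: 0.017
finger_force: 0.0
```

```bash
python3 s.py; python3 - <<'E'
from workcell import arm; import cv2
a=arm.capture("top")["color"][140:250,180:350,::-1]; b=arm.capture("scene")["color"][150:300,180:360,::-1]
cv2.imwrite("pics/f.png",cv2.vconcat([cv2.resize(a,(460,298)),cv2.resize(b,(460,300))])[:598])
E
```

```text
t 12.58 pos [ 0.5449 -0.2528  0.2018] yaw 3.01 q6 -1.594 shift mm [ -8.4 295.4  41.8] tilt [ 0.001  0.002 -0.   ] rotz None
[0.98 1.03 0.04] [ 0.138 -0.112  0.006] 1.247 0.0169936015917186 0.0
```

View pics/f.png

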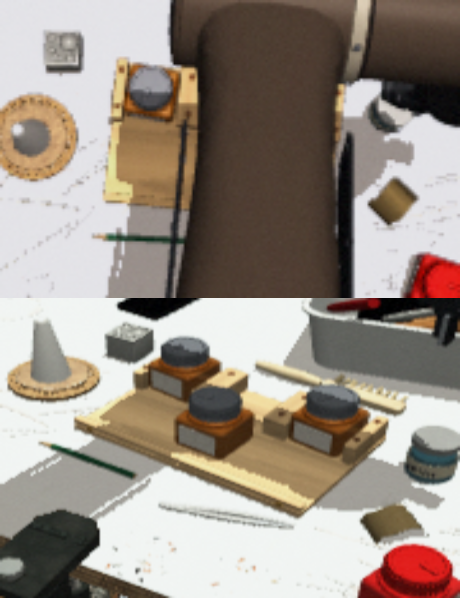

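The final view shows all three jars upright, with the middle one on the ledge and the bystanders unmoved. I check its cap centre, at scene (264,197.5), against the limits and hand in if it is inside.

```bash
python3 - <<'E'
from h import *; from workcell import arm
p=np.load("rack.npy"); s=pickle.load(open("scene.pkl","rb"))
x=inv(p,px2w(s,264.1,197,.082)); print(x)
if -.043<x[0]<-.021: print(arm.finish_job())
E
```

```text
[-0.02204616  0.00135324]
the job is handed in; nothing more can be done
None
```

The job is handed in: all three caps are tight, and the loose middle jar was tightened and slid upright onto the front ledge. By my estimate its rear edge is about 4 to 9 mm clear of the bay; the other two jars stand upright in their bays, and the bystanders look unmoved.

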